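# Snap a vial carrier onto the drip stand's D-ring

## Task

Take the vial carrier that has the snap hook on top and hang it on the drip stand: push the hook's sprung gate down against the straight front bar of the stand's D-ring until the bar is inside the hook and the gate has snapped shut under it. Then let go and leave the carrier hanging there, upright and still. Keep the carrier upright all the way and do not knock over the other things on the bench.

Things in the scene. Friction and masses are not known exactly. Their poses are not given: they have to be found in the camera images.
- carrier_grip (a point): Middle of the black grip tab on top of the loose hooked vial carrier (steel, 0.2-0.45 kg, stands upright, 184 mm tall). Tab: 26 mm along x, 12 mm thick along y (grip across y, from above), 36 mm high; this point is 170 mm above the carrier's underside, 22 mm above the hook's steel crown. Carrier axes: z up, x in the hook's plane, from leg to nose. It may swap places with the loop-handled carrier.
- hook_seat (a point): Where the centre of a hung bar rests, under the hook's crown: carrier x=y=0, 132 mm above its underside, 38 mm below carrier_grip; same axes. The hook is an upside-down U, mouth down, 10 mm thick in y, inside width 34 mm (x -17 to +17 mm): leg at x -27 to -17 mm, running down to the tray; nose at x +17 to +27 mm. Inside the crown slopes 45 deg to both sides.
- nose_tip (a point): Lower end of the hook's nose, 86 mm above the carrier's underside, x = +22 mm. Below it, down to the vials, is a free gap 41 mm high, open to +x and both sides. Carrier axes.
- tray_top (a point): Point above the middle of the carrier's tray (x=y=0) at the level of its vial tops, 45 mm above its underside. The tray under them is 64 x 64 mm, centred; six vials stand in it. Carrier axes.
- gate (a joint): Hook's sprung gate, rad: 0 shut (level across the mouth, its middle plane 42 mm below hook_seat, 33 x 10 x 5 mm), to 1.45 swung up inside. Hinged on the leg, opens only inward (up). A bar at mid-mouth needs a push of about 10 to 13 N, more than the carrier's weight; it snaps shut behind the bar once the bar's centre is about 30 mm above the gate's level, 12 mm short of the seat.
- ring_bar (a point): Middle of the straight front bar of the drip stand's level D-ring, 190 mm above the bench, 8 mm round steel. Bar: 60 mm long along y. Ring opening: on the bar's +x side, 52 mm wide, about 64 mm deep; the nose goes down in there and the leg stays on the open -x side, from which the carrier comes, its x along this x, the bar passing between vials and nose. z up.
- stand_post (a point): Top of the fixed stand's 22 mm post, 194 mm above the bench, 115 mm behind ring_bar (+x of the same axes). A black clamp 22 mm wide, top 197 mm above the bench, runs from the post to the back of the ring, 73 mm behind the bar. Base: white plate 200 x 110 x 8 mm with a drip pan (top 18 mm above the bench) under the ring.
- loop_carrier_center (a point): Middle (46 mm up) of another loose vial carrier with the same 64 mm tray but a plain closed wire loop for a handle, 95 mm tall. Not to be hung; leave standing.
- reagent_center (a point): Middle (60 mm up) of a loose amber reagent bottle, 60 mm diameter, 120 mm tall. Leave standing.
- beaker_center (a point): Middle (37.5 mm up) of a loose glass beaker, 64 mm diameter, 75 mm tall. Leave standing.
- jar_center (a point): Middle (30 mm up) of a loose white jar, 54 mm diameter, 60 mm tall. Leave standing.

How it is judged (in metres and radians):
On the way:
1. the D-ring's bar, in the hook's mouth, has pushed the gate open (value of joint gate above 0.6 rad and x of ring_bar in the frame of hook_seat between -0.018 and 0.018 m and y of ring_bar in the frame of hook_seat between -0.028 and 0.028 m and z of ring_bar in the frame of hook_seat between -0.05 and 0.004 m).
At the end, for the whole second after the job is handed in: The D-ring's bar lies in the crown of the hook (within 14 mm across, 8 mm in height and 26 mm along the bar of the hook's seat), the gate is shut (under 0.15 rad), and the released carrier hangs from the bar, within 0.35 rad of upright and slower than 0.1 m/s (value of joint gate below 0.15 rad and x of ring_bar in the frame of hook_seat between -0.014 and 0.014 m and y of ring_bar in the frame of hook_seat between -0.026 and 0.026 m and z of ring_bar in the frame of hook_seat between -0.008 and 0.008 m and angle between hook_seat's own z axis and vertical below 0.35 rad and linear speed of carrier below 0.1 m/s); the robot touches nothing.
It fails at once if the hooked carrier is tipped by more than 0.7 rad (angle between hook_seat's own z axis and vertical above 0.7 rad).
It fails at once if the loop-handled carrier, the bottle, the beaker or the jar is knocked over (tipped by more than 0.6 rad) (angle between any of loop_carrier_center, reagent_center, beaker_center, jar_center's own z axis and vertical above 0.6 rad).
It also fails if it takes over 56 s, if anything falls off the work surface, if the arm or the gripper's body presses on something with over 40 N, if the wrist force passes 120 N, or if a joint passes its speed limit or range.

## Robot

A 6-joint arm with a two-finger parallel gripper is mounted at the origin on the work surface. World frame = base frame: x ahead of the robot, y to its left, z up, the work surface at z = 0. Lengths are in m, angles in degrees, forces in N, time in s.
With the tool pointing down it reaches from about 0.275 to 0.85 m from the base axis. Payload 5.2 kg.
Tool frame: the origin (TCP) lies at the very end of the fingers, on their centre line; the grasp point (between the pads) lies 19 mm behind it (env.grasp_offset is the distance from the TCP to the grasp point, in m); z points along the fingers, y is the direction in which the jaws open and shut (so a half turn about z gives the same grasp; the last joint's range is limited). The gripper opens to 85 mm and grips with 20 to 120 N. Pads are 22 mm wide; open, the fingers measure 114 mm over their backs; the gripper's body (76 mm by 85 mm) begins 54 mm behind the grasp point. The pads swing forward as they close: fully open they stand 13 mm farther back than shut.
Start: joints at [-11.62, 14.817, 87.949, -0, 77.235, -11.62], TCP at [0.55, 0, 0.231] pointing down, gripper open.
Joint ranges: [-179.93, 179.93], [-52.35, 119.4], [10.71, 147.94], [-69.91, 249.91], [12.55, 155.21], [-178.61, 178.61]. Speed limits (degrees/s): [147.25, 147.25, 180, 180, 180, 180].

## Interface

Orientations are given as [roll, pitch, yaw] about the fixed x, y, z axes, in that order (R = Rz(yaw) Ry(pitch) Rx(roll)).
In Python, from workcell import env, get_image, get_calibration, job_done, outline_of, tip_of gives the robot as it stands.
- The arm moves only by the tool jog_arm, never from a script. Its argument "series" is a list of rows, each a list of 2 entries, a list of its own where there are three numbers: the shift along the tool's x, y, z in m, then the turn about the tool's z in degrees. In form: [[[tx, ty, tz], yaw], ...]. A call has exactly 8 rows; each row shifts and turns the pose as measured when the row begins, along the tool's axes as they then stand; what a row does not reach is not made up. A row lasts 1/10 s, in which the tool goes at most 50 mm and 8.59 degrees, less where a joint would pass 70% of its speed; a pose out of reach is approached as far as the arm can. A call is refused whole if a number of a shift passes 0.05 or a number of a turn 8.59, either way. A call with a gripper value outside its range is refused whole. "hand" is the opening in per cent of the stroke, from 0 (shut) to 100 (fully open), set as the call begins (left out, the last holds). The fingers move at their own pace and stop on an object; the grip force is fixed at half the most. Time passes only in rows, so rows that do not move let the fingers close, or fill a call up. It gives the time, the measured TCP pose, the force and the opening at its end, in the units of the state.
- env.read_state(): the state, without advancing time (a new reading comes with each control period).
- get_image(name): name is "scene" or "side" or "wrist"; returns (picture, depth): 400x640x3 uint8, red, green, blue; 400x640 float32, m along the optical axis (not along the pixel's ray), 0 where there is no reading.
- get_calibration(name): a dict with "K" (3x3 intrinsics, pixels), "k1" (the pictures are not rectified: a ray, as slopes to the right and down, at radius r is drawn at 1 + k1 r^2 times it, then the intrinsics apply), "world_to_cam" (4x4, takes a point from world to camera coordinates); the wrist camera has in their place "tool_from_camera" (4x4, takes a point from camera to tool coordinates, whose origin is the TCP and whose axes are the flange's). Camera axes: x right, y down, z forward; pixel columns grow to the right and rows downward; lengths in m; the calibration is good to about 2 mm. A picture is of the moment at which its call begins: read the wrist's pose just before it. get_calibration takes no time and is no camera call.
- job_done(): hands the job in, once; it reports no verdict.
Trained networks look in the newest picture that a camera, given by its name, has taken for a name from the list of things; names that differ only in an ending like _2 or _b are one class to them, and where a whole thing is asked for, a point or a joint stands for the part that bears it (a point fixed in the world has none). Each returns a list of dicts, best first, with "score" (0 to 1); they miss things now and then, are a little off and sometimes report something else, mostly with a low value. They report only what shows in the picture. A call takes as long as a camera call.
- outline_of(camera, thing): "pixels" (400x640 bool, what is visible of it) and "position" ([column, row] as shares, 0 to 1, of the picture: columns of its width, rows of its height, amid what is visible of it).
- tip_of(camera, thing): "position" ([column, row] as shares, 0 to 1, of the picture: columns of its width, rows of its height: a listed point, or the origin of a listed thing).
The state is a dict: "time": time; "joint_positions": joint angles; "joint_velocities": joint speeds; "joint_efforts": joint torques, N m; "position": TCP position; "eef_rot": TCP orientation; "force": force on the tool from outside, world axes, zero at the start; "torque": the same for the moment, N m; "width": finger opening in m.
Only numpy, scipy, OpenCV 4.12 (cv2) and the standard library are available. Lean on these libraries where they do the work, as an engineer would, in place of code of your own. Each camera call takes 0.05 s, during which the arm holds its last target. There are 200 camera calls.

## Working session

There is one attempt and no reset: what is moved stays moved. The work goes in short steps, Python scripts to look and compute and a tool call to move; the robot and the scene stay as the last step left them, time stands still between calls to the robot, and variables do not carry over. Pictures are saved under pics/ and viewed, about 8 in all and at most 12, crops included, and the job is handed in when it is done.

Besides the shell and the picture viewer there is one more tool, called after "Request:" in YAML: its name, and indented under it one key for each argument. jog_arm: Moves the arm, as the interface text tells. Its arguments: {"type":"object","properties":{"series":{"type":"array"},"hand":{"type":"number"}},"required":["series"]}

```bash
ls; mkdir -p pics; cat > h.py <<'E'
import numpy as np, cv2
from workcell import env, get_image, get_calibration, job_done, outline_of, tip_of
from scipy.spatial.transform import Rotation as R
np.set_printoptions(precision=4,suppress=True)
def w2c(cam,st=None):
    c=get_calibration(cam)
    if cam!='wrist': return c,np.array(c['world_to_cam'])
    T=np.eye(4);T[:3,:3]=R.from_euler('xyz',st['eef_rot'],degrees=True).as_matrix();T[:3,3]=st['position']
    return c,np.linalg.inv(T@np.array(c['tool_from_camera']))
def ray(cam,px,st=None):
    """px Nx2 pixels -> world origin, slopes dirs (depth 1)"""
    c,M=w2c(cam,st);K=np.array(c['K']);D=np.array([c['k1'],0,0,0.])
    n=cv2.undistortPoints(np.float64(px).reshape(-1,1,2),K,D).reshape(-1,2)
    C=np.linalg.inv(M);d=np.c_[n,np.ones(len(n))]@C[:3,:3].T
    return C[:3,3],d
def proj(cam,P,st=None):
    c,M=w2c(cam,st)
    p,_=cv2.projectPoints(np.float64(P).reshape(-1,1,3),cv2.Rodrigues(M[:3,:3])[0],M[:3,3],np.array(c['K']),np.array([c['k1'],0,0,0.]))
    return p.reshape(-1,2)
def atz(cam,px,z,st=None):
    o,d=ray(cam,px,st); return o+d*((z-o[2])/d[:,2:])
def cloud(cam,dep,mask,st=None):
    v,u=np.nonzero(mask&(dep>0)); o,d=ray(cam,np.c_[u,v],st); return o+d*dep[v,u][:,None]
def tri(obs):
    """obs list of (cam,px,st)"""
    A=np.zeros((3,3));b=np.zeros(3)
    for cam,px,st in obs:
        o,d=ray(cam,[px],st);d=d[0]/np.linalg.norm(d[0]);Q=np.eye(3)-np.outer(d,d);A+=Q;b+=Q@o
    return np.linalg.solve(A,b)
E
python3 - <<'E'
from h import *
st=env.read_state();print({k:np.array(v) for k,v in st.items()})
H={'carrier_grip':.17,'hook_seat':.132,'nose_tip':.086,'tray_top':.045,'ring_bar':.19,'stand_post':.194,'loop_carrier_center':.046,'reagent_center':.06,'beaker_center':.0375,'jar_center':.03}
ims=[]
for cam in ['scene','side']:
    im,dep=get_image(cam);np.save(f'{cam}0.npy',dep);cv2.imwrite(f'{cam}0.png',im[...,::-1]);im=im[...,::-1].copy()
    for t,z in H.items():
        for r in tip_of(cam,t)[:2]:
            p=np.array(r['position'])*[640,400];print(cam,t,round(r['score'],2),p,atz(cam,[p],z)[0])
            if r['score']>.3: cv2.circle(im,tuple(int(a) for a in p),3,(0,0,255),-1);cv2.putText(im,t[:6],tuple(int(a)+4 for a in p),0,.4,(0,0,255))
    cv2.imwrite(f'pics/{cam}0.png',im)
E
```

```text
pics
{'time': array(0.), 'joint_positions': array([-11.6194,  14.8588,  88.0111,   0.0034,  77.2344, -11.6198]), 'joint_velocities': array([-0.0095, -0.0599, -0.036 ,  0.0243,  0.1424,  0.0105]), 'joint_efforts': array([  0.0001, -44.6029, -29.0571,  -0.0001,   0.0119,  -0.    ]), 'position': array([0.5495, 0.0002, 0.2305]), 'eef_rot': array([-179.8984,   -0.0243,   89.9996]), 'force': array([0.3372, 0.1888, 0.4622]), 'torque': array([0.0123, 0.029 , 0.0188]), 'width': array(0.0853)}
scene carrier_grip 0.67 [191.872 187.68 ] [ 0.5792 -0.2618  0.17  ]
scene carrier_grip 0.29 [193.92 203.4 ] [ 0.6152 -0.2462  0.17  ]
scene hook_seat 0.76 [194.88 202.08] [ 0.5836 -0.2645  0.132 ]
scene hook_seat 0.34 [233.024 278.2  ] [ 0.7345 -0.1505  0.132 ]
scene nose_tip 0.93 [198.528 223.6  ] [ 0.6022 -0.2631  0.086 ]
scene tray_top 0.92 [204.992 225.88 ] [ 0.5794 -0.2664  0.045 ]
scene ring_bar 0.79 [413.504 202.08 ] [0.5853 0.1439 0.19  ]
scene ring_bar 0.65 [207.488 227.4  ] [ 0.6766 -0.1978  0.19  ]
scene stand_post 0.85 [466.432 246.08 ] [0.6703 0.2235 0.194 ]
scene loop_carrier_center 0.87 [2
[... 325 characters left out ...]
0.82 [303.68 155.48] [ 0.5891 -0.2664  0.132 ]
side nose_tip 0.72 [297.088 172.08 ] [ 0.6091 -0.2478  0.086 ]
side tray_top 0.67 [308.096 179.4  ] [ 0.5784 -0.2735  0.045 ]
side tray_top 0.62 [298.688 172.4  ] [ 0.6097 -0.3154  0.045 ]
side ring_bar 0.74 [295.168 220.68 ] [0.5855 0.1423 0.19  ]
side stand_post 0.94 [253.312 237.   ] [0.6703 0.2079 0.194 ]
side loop_carrier_center 0.8 [313.792 211.6  ] [ 0.5549 -0.0999  0.046 ]
side reagent_center 0.81 [260.992 189.8  ] [ 0.7119 -0.1895  0.06  ]
side beaker_center 0.69 [304.704 155.   ] [ 0.5974 -0.4427  0.0375]
side beaker_center 0.42 [295.808 220.2  ] [ 0.6034 -0.0704  0.0375]
side jar_center 0.61 [367.616 186.   ] [ 0.3965 -0.2607  0.03  ]
```

View pics/scene0.png

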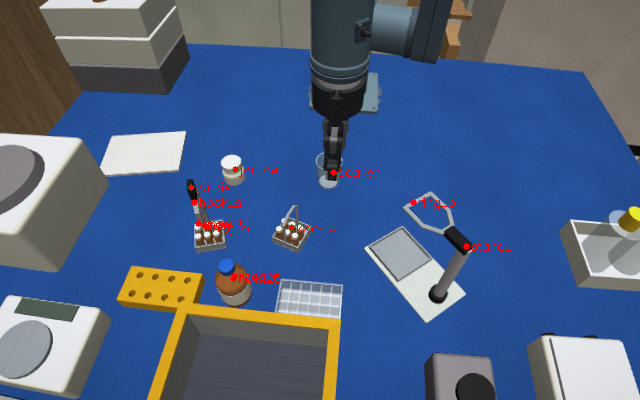

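View pics/side0.png

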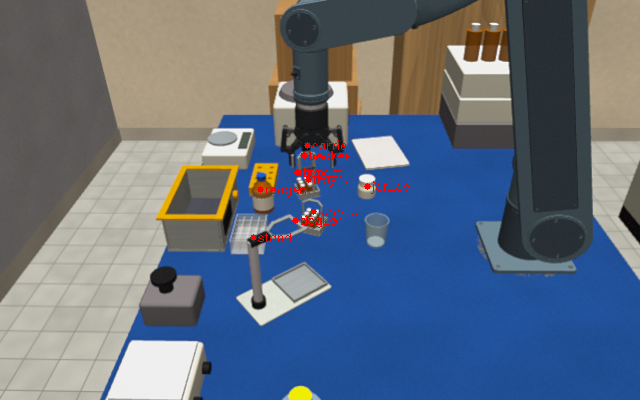

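The scene camera shows the hooked carrier left at about (195,200), the loop carrier at (291,227), the D-ring bar at about (413,202) and the post at (466,246). The network points agree with this, apart from the side-view beaker, which really sits at about (376,230). Next I move towards the carrier for a closer wrist view.

Request:
jog_arm:
  series:
    - [[-0.02, 0, -0.02], 0]
    - [[-0.025, 0, -0.02], 0]
    - [[-0.025, 0, -0.02], 0]
    - [[-0.025, 0, -0.02], 0]
    - [[-0.025, 0, -0.02], 0]
    - [[-0.02, 0, -0.01], 0]
    - [[-0.02, 0, 0], 0]
    - [[0, 0, 0], 0]
  hand: 100

```text
time: 1.9
position: [0.5496, -0.1652, 0.3448]
eef_rot: [-179.9, 0.0, 90.2]
force: [-0.0, 0.4, 0.1]
width: 0.0854
```

```bash
cat >> h.py <<'E'
def look(name,things,H):
    st=env.read_state();im,dep=get_image('wrist');np.save(name+'.npy',dep);im=im[...,::-1].copy()
    print('t',st['time'],np.array(st['position']),np.array(st['eef_rot']),st['width'])
    for t in things:
        for r in tip_of('wrist',t)[:2]:
            p=np.array(r['position'])*[640,400];print(t,round(r['score'],2),p,atz('wrist',[p],H[t],st)[0])
            if r['score']>.3: cv2.circle(im,tuple(int(a) for a in p),3,(0,0,255),-1)
    cv2.imwrite(f'pics/{name}.png',im); return st,im,dep
H={'carrier_grip':.17,'hook_seat':.132,'nose_tip':.086,'tray_top':.045,'ring_bar':.19,'stand_post':.194,'loop_carrier_center':.046,'reagent_center':.06,'beaker_center':.0375,'jar_center':.03}
E
python3 - <<'E'
from h import *
print(np.array(get_calibration('wrist')['tool_from_camera']))
look('w1',['carrier_grip','hook_seat','nose_tip','tray_top','loop_carrier_center'],H)
E
```

```text
[[-0.0001 -0.959  -0.2835  0.0715]
 [ 1.      0.0003 -0.0012  0.0005]
 [ 0.0012 -0.2835  0.959  -0.1423]
 [ 0.      0.      0.      1.    ]]
t 1.9 [ 0.5496 -0.1652  0.3448] [-179.8958    0.0378   90.1565] 0.08539105685433755
carrier_grip 0.83 [343.616 256.8  ] [ 0.5773 -0.2623  0.17  ]
hook_seat 0.61 [342.976 239.52 ] [ 0.5792 -0.2578  0.132 ]
nose_tip 0.59 [357.12 224.32] [ 0.6026 -0.2553  0.086 ]
tray_top 0.56 [341.184 215.8  ] [ 0.5825 -0.2576  0.045 ]
loop_carrier_center 0.95 [325.12  99.  ] [ 0.556  -0.0836  0.046 ]
```

View pics/w1.png

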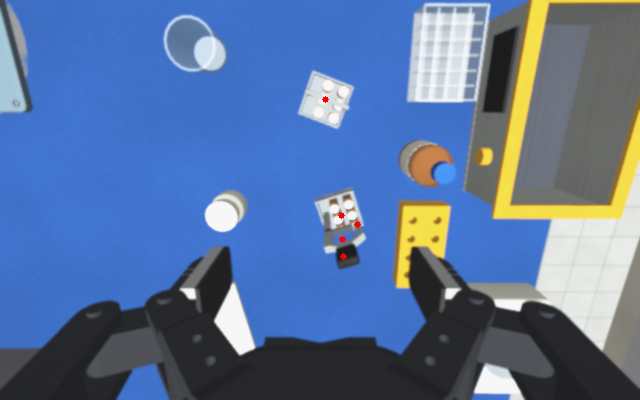

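```bash
python3 - <<'E'
from h import *
st=env.read_state();dep=np.load('w1.npy')
P=cloud('wrist',dep,dep>0,st)
near=np.hypot(P[:,0]-.58,P[:,1]+.26)<.08
for lo,hi in [(.152,.2),(.09,.15),(.02,.06)]:
    Q=P[near&(P[:,2]>lo)&(P[:,2]<hi)]
    if len(Q)<10: print(lo,len(Q));continue
    (c,s,a)=cv2.minAreaRect(np.float32(Q[:,:2]*1000));print(lo,hi,len(Q),'rect',c,s,a,'zmax',Q[:,2].max(),'mean',Q.mean(0))
Q=P[near&(P[:,2]>.178)];print('top',len(Q),Q.mean(0) if len(Q) else '', cv2.minAreaRect(np.float32(Q[:,:2]*1000)) if len(Q)>5 else '')
E
```

```text
0.152 0.2 457 rect (580.6137084960938, -257.7794494628906) (26.04784393310547, 12.516769409179688) 17.408605575561523 zmax 0.18497070690229528 mean [ 0.5801 -0.255   0.174 ]
0.09 0.15 630 rect (580.7644653320312, -259.07037353515625) (54.7576904296875, 13.975053787231445) 16.520790100097656 zmax 0.14999765910712615 mean [ 0.5795 -0.2561  0.1177]
0.02 0.06 703 rect (580.2681884765625, -257.9858703613281) (63.531185150146484, 63.89755630493164) 18.730777740478516 zmax 0.05957202510192822 mean [ 0.5816 -0.2482  0.0348]
top 233 [ 0.5807 -0.2569  0.1823] ((580.7462158203125, -257.7379455566406), (25.441890716552734, 12.516769409179688), 17.408605575561523)
```

The wrist view shows the black tab at (345,257) with the hook and tray behind it, the nose to the right (+x) at about (362,238), and the loop carrier well clear at (326,100). Depth gives the tab at 26x12.5 mm, centre (0.5806, -0.2578), yaw 17.3°. The tool has to turn +73° about its z.

Request:
jog_arm:
  series:
    - [[0, 0, 0], 8.5]
    - [[0, 0, 0], 8.5]
    - [[0, 0, 0], 8.5]
    - [[0, 0, 0], 8.5]
    - [[0, 0, 0], 8.5]
    - [[0, 0, 0], 8.5]
    - [[0, 0, 0], 8.5]
    - [[0, 0, 0], 8.5]

```text
time: 3.0
position: [0.5494, -0.1534, 0.3434]
eef_rot: [-179.7, 0.2, 21.5]
force: [1.4, -0.5, -0.0]
width: 0.0852
```

```bash
cat >> h.py <<'E'
def to(x,y,z,yaw):
    """shift in tool axes (after/before turn) to TCP target; yaw = heading of tool x"""
    st=env.read_state();M=R.from_euler('xyz',st['eef_rot'],degrees=True).as_matrix()
    d=np.array([x,y,z])-st['position'];print('now',np.array(st['position']),'eul',np.array(st['eef_rot']),'tool shift mm',1000*M.T@d,'turn',-((yaw-np.degrees(np.arctan2(M[1,0],M[0,0]))+180)%360-180),'j',np.array(st['joint_positions']))
E
python3 -c "
from h import *
to(.5806,-.2578,.153,17.2)"
```

```text
now [ 0.5494 -0.1534  0.3434] eul [-179.7033    0.1951   21.5003] tool shift mm [ -8.5436 109.5297 189.828 ] turn 4.300337915713527 j [-26.8386  14.4688  73.0352   0.0515  92.8473  41.664 ]
```

Request:
jog_arm:
  series:
    - [[-0.002, 0.02, 0.01], 2]
    - [[-0.002, 0.02, 0.01], 2]
    - [[-0.002, 0.02, 0.015], 0]
    - [[-0.002, 0.02, 0.015], 0]
    - [[0, 0.02, 0.015], 0]
    - [[0, 0.01, 0.01], 0]
    - [[0, 0, 0], 0]
    - [[0, 0, 0], 0]

```text
time: 3.8
position: [0.5769, -0.2688, 0.2566]
eef_rot: [-179.4, 0.5, 17.6]
force: [0.3, 0.8, 0.0]
width: 0.0854
```

```bash
python3 -c "
from h import *
to(.5806,-.2578,.153,17.2)"
```

```text
now [ 0.5769 -0.2688  0.2566] eul [-179.3795    0.4671   17.5654] tool shift mm [  7.6827  -8.2001 103.6439] turn 0.3654010713576952 j [-35.0086  23.5316  71.9875   0.0062  85.2575  37.428 ]
```

Request:
jog_arm:
  series:
    - [[0.004, -0.004, 0.01], 0.4]
    - [[0.003, -0.004, 0.012], 0]
    - [[0, 0, 0.012], 0]
    - [[0, 0, 0], 0]
    - [[0, 0, 0], 0]
    - [[0, 0, 0], 0]
    - [[0, 0, 0], 0]
    - [[0, 0, 0], 0]

```text
time: 4.6
position: [0.582, -0.2549, 0.2227]
eef_rot: [-179.5, 0.3, 17.4]
force: [0.3, -0.6, 0.5]
width: 0.0856
```

```bash
python3 -c "
from h import *
to(.5806,-.2578,.153,17.2)
look('w2',[],H)
st=env.read_state();dep=np.load('w2.npy')
P=cloud('wrist',dep,dep>0,st);near=np.hypot(P[:,0]-.58,P[:,1]+.26)<.03
Q=P[near&(P[:,2]>.178)&(P[:,2]<.19)];print('top',len(Q),cv2.minAreaRect(np.float32(Q[:,:2]*1000)) if len(Q)>5 else '')
"
```

```text
now [ 0.582  -0.2549  0.2227] eul [-179.5239    0.3011   17.3775] tool shift mm [-1.8406  2.9253 69.6519] turn 0.17753004719045862 j [-33.7314  24.2701  75.5591   0.0654  80.7304  38.8814]
t 4.6 [ 0.582  -0.2549  0.2227] [-179.5239    0.3011   17.3775] 0.08557829248528369
top 683 ((581.7576293945312, -262.3406982421875), (25.78632926940918, 11.93576717376709), 18.321937561035156)
```

Request:
jog_arm:
  series:
    - [[0.001, 0.004, 0.012], -0.5]
    - [[0.001, 0.003, 0.012], 0]
    - [[0, 0, 0.012], 0]
    - [[0, 0, 0.01], 0]
    - [[0, 0, 0.008], 0]
    - [[0, 0, 0], 0]
    - [[0, 0, 0], 0]
    - [[0, 0, 0], 0]

```text
time: 5.45
position: [0.5852, -0.2613, 0.1621]
eef_rot: [-179.4, 0.4, 17.9]
force: [0.5, 0.4, -0.6]
width: 0.0854
```

```bash
python3 -c "
from h import *
to(.5817,-.2618,.154,17.9)"
```

```text
now [ 0.5852 -0.2613  0.1621] eul [-179.4031    0.395    17.8768] tool shift mm [-3.4082 -0.4973  8.1205] turn -0.02321516785210065 j [-34.0496  27.2943  79.4483   0.0594  73.9709  38.0589]
```

Request:
jog_arm:
  series:
    - [[-0.003, 0, 0.004], 0]
    - [[0, 0, 0.003], 0]
    - [[0, 0, 0], 0]
    - [[0, 0, 0], 0]
    - [[0, 0, 0], 0]
    - [[0, 0, 0], 0]
    - [[0, 0, 0], 0]
    - [[0, 0, 0], 0]

```text
time: 6.25
position: [0.583, -0.2628, 0.1567]
eef_rot: [-179.6, 0.3, 17.9]
force: [-0.8, 0.1, 0.6]
width: 0.0854
```

Request:
jog_arm:
  series:
    - [[0, 0, 0], 0]
    - [[0, 0, 0], 0]
    - [[0, 0, 0], 0]
    - [[0, 0, 0], 0]
    - [[0, 0, 0], 0]
    - [[0, 0, 0], 0]
    - [[0, 0, 0], 0]
    - [[0, 0, 0], 0]
  hand: 0

```text
time: 7.05
position: [0.5831, -0.2626, 0.1569]
eef_rot: [-179.6, 0.2, 17.9]
force: [0.3, -0.1, 0.5]
width: 0.0109
```

```bash
python3 -c "
from h import *
to(.5817,-.2618,.154,17.9);look('w3',['carrier_grip','hook_seat','nose_tip'],H)"
```

```text
now [ 0.5831 -0.2626  0.1569] eul [-179.5878    0.2362   17.8913] tool shift mm [-1.0645 -1.2189  2.8994] turn -0.008728614648731536 j [-34.2626  27.2529  80.2795   0.0694  72.938   37.8263]
t 7.05 [ 0.5831 -0.2626  0.1569] [-179.5878    0.2362   17.8913] 0.010937984916443754
carrier_grip 0.6 [319.168 267.12 ] [ 0.5813 -0.2636  0.17  ]
hook_seat 0.75 [319.168 232.52 ] [ 0.5825 -0.2629  0.132 ]
nose_tip 0.96 [325.184 180.48 ] [ 0.6036 -0.2602  0.086 ]
```

Request:
jog_arm:
  series:
    - [[0, 0, -0.01], 0]
    - [[0, 0, -0.015], 0]
    - [[0, 0, -0.02], 0]
    - [[0, 0, -0.02], 0]
    - [[0, 0, -0.02], 0]
    - [[0, 0, -0.015], 0]
    - [[0, 0, -0.01], 0]
    - [[0, 0, 0], 0]

```text
time: 8.05
position: [0.5817, -0.2624, 0.2702]
eef_rot: [-179.2, 0.6, 17.9]
force: [0.5, -0.1, -2.7]
width: 0.0108
```

```bash
python3 -c "
from h import *
to(.521,.088,.285,40.6); print(env.read_state()['width'],env.read_state()['force'])"
```

```text
now [ 0.5817 -0.2624  0.2702] eul [-179.2139    0.5597   17.8721] tool shift mm [  49.5718 -352.3008  -10.4114] turn -22.727949759560488 j [-34.2982  23.5163  70.1519   0.0401  87.2959  37.8314]
0.010834348096107315 [ 0.5208 -0.1189 -2.688 ]
```

Request:
jog_arm:
  series:
    - [[0.002, -0.015, -0.003], 0]
    - [[0.004, -0.025, -0.003], 0]
    - [[0.004, -0.03, -0.003], 0]
    - [[0.004, -0.03, -0.002], 0]
    - [[0.004, -0.03, 0], 0]
    - [[0.003, -0.025, 0], 0]
    - [[0.002, -0.015, 0], 0]
    - [[0, 0, 0], 0]

```text
time: 8.85
position: [0.5447, -0.0803, 0.2772]
eef_rot: [-178.5, 1.1, 17.8]
force: [0.9, -1.0, -3.5]
width: 0.011
```

```bash
python3 -c "
from h import *
to(.521,.088,.285,40.6); print(env.read_state()['width'],env.read_state()['force'])"
```

```text
now [ 0.5447 -0.0803  0.2772] eul [-178.4914    1.1094   17.85  ] tool shift mm [  28.9124 -167.5895   -3.9151] turn -22.750048180388376 j [-20.3242  14.4563  82.031    0.5021  85.3173  51.7916]
0.01099812748961799 [ 0.8746 -1.0171 -3.5237]
```

Request:
jog_arm:
  series:
    - [[0.003, -0.012, -0.001], 0]
    - [[0.004, -0.018, -0.001], 0]
    - [[0.004, -0.02, -0.001], 0]
    - [[0.004, -0.02, 0], 0]
    - [[0.003, -0.02, 0], 0]
    - [[0.003, -0.015, 0], 0]
    - [[0, 0, 0], 0]
    - [[0, 0, 0], 0]

```text
time: 9.65
position: [0.5334, 0.0276, 0.2809]
eef_rot: [-178.5, 1.3, 17.5]
force: [0.2, -1.0, -3.2]
width: 0.0109
```

Request:
jog_arm:
  series:
    - [[0, 0, 0], -3]
    - [[0, 0, 0], -5]
    - [[0, 0, 0], -5]
    - [[0, 0, 0], -5]
    - [[0, 0, 0], -3]
    - [[0, 0, 0], -1]
    - [[0, 0, 0], 0]
    - [[0, 0, 0], 0]

```text
time: 10.45
position: [0.5354, 0.0199, 0.2798]
eef_rot: [-178.3, 0.8, 39.8]
force: [0.4, -0.2, -2.3]
width: 0.0113
```

```bash
python3 -c "
from h import *
to(.521,.088,.285,40.6)
look('w4',['carrier_grip','ring_bar','stand_post','nose_tip'],H)
"
```

```text
now [0.5354 0.0199 0.2798] eul [-178.3034    0.7534   39.7804] tool shift mm [ 32.4387 -61.7081  -3.7873] turn -0.8195956833540947 j [-10.1568  12.8047  83.8268   0.5174  85.152   40.0222]
t 10.45 [0.5354 0.0199 0.2798] [-178.3034    0.7534   39.7804] 0.01126450494296879
carrier_grip 0.65 [321.28 266.68] [ 0.4771 -0.0268  0.17  ]
carrier_grip 0.63 [320.896 192.6  ] [0.5331 0.0203 0.17  ]
nose_tip 0.86 [321.408 177.   ] [0.5269 0.0174 0.086 ]
```

Request:
jog_arm:
  series:
    - [[0.001, -0.008, -0.001], 0]
    - [[0.001, -0.012, -0.001], -0.4]
    - [[0.001, -0.015, -0.001], 0]
    - [[0.001, -0.012, 0], 0]
    - [[0, -0.006, 0], 0]
    - [[0, 0, 0], 0]
    - [[0, 0, 0], 0]
    - [[0, 0, 0], 0]

```text
time: 11.5
position: [0.5005, 0.069, 0.2855]
eef_rot: [-178.3, 0.7, 40.4]
force: [-1.1, -0.9, -2.5]
width: 0.0111
```

```bash
python3 -c "
from h import *
to(.521,.088,.285,40.6)
look('w5',['carrier_grip','ring_bar','stand_post','nose_tip','hook_seat'],H)
st=env.read_state();dep=np.load('w5.npy')
P=cloud('wrist',dep,dep>0,st)
q=P-np.array([.5855,.143,0]);c,s=np.cos(np.radians(40)),np.sin(np.radians(40))
u=q[:,0]*c+q[:,1]*s;v=-q[:,0]*s+q[:,1]*c
m=(abs(v)<.06)&(u>-.03)&(u<.1)&(P[:,2]>.17)&(P[:,2]<.21)
print(m.sum(),P[m].min(0) if m.any() else '',P[m].max(0) if m.any() else '')
"
```

```text
now [0.5005 0.069  0.2855] eul [-178.3091    0.6763   40.4334] tool shift mm [27.958  -1.1182  0.2184] turn -0.16660097815196195 j [-5.3178  9.2991 87.4094  0.6981 84.975  44.1874]
t 11.5 [0.5005 0.069  0.2855] [-178.3091    0.6763   40.4334] 0.011063222685528574
carrier_grip 0.62 [320.512 270.2  ] [0.4368 0.0178 0.17  ]
ring_bar 0.56 [303.68  43.8 ] [0.5781 0.1533 0.19  ]
nose_tip 0.72 [319.296 180.4  ] [0.4863 0.065  0.086 ]
hook_seat 0.62 [318.976 231.6  ] [0.4531 0.0353 0.132 ]
2025 [0.5582 0.1241 0.188 ] [0.6226 0.1928 0.1954]
```

View pics/w5.png

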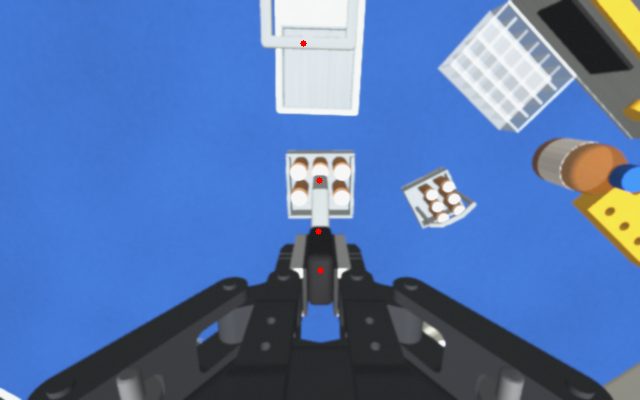

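The wrist view shows the carrier in the jaws, nose at (319,180) above the six vials. The D-ring's front bar is level in the picture at row 43, columns 262–357, so the yaw is right. The bar middle is slightly left (tool -y). I'll fit the bar from depth.

```bash
python3 -c "
from h import *
st=env.read_state();dep=np.load('w5.npy')
M=R.from_euler('xyz',st['eef_rot'],degrees=True).as_matrix()
P=cloud('wrist',dep,dep>0,st);T=(P-st['position'])@M
m=(P[:,2]>.18)&(P[:,2]<.2)&(T[:,0]>.05)&(T[:,0]<.2)&(abs(T[:,1])<.06)
print(m.sum())
Q=T[m];
for lo in np.arange(.09,.16,.006):
  k=Q[(Q[:,0]>lo)&(Q[:,0]<lo+.006)]
  if len(k)>5: print(round(lo,3),len(k),k[:,1].min(),k[:,1].max(),P[m][(Q[:,0]>lo)&(Q[:,0]<lo+.006)][:,2].mean())
f=Q[Q[:,0]<Q[:,0].min()+.014]; B=f[abs(f[:,1])<.024]
print('bar x range by y:');
for a in (-.025,-.015,-.005,.005,.015):
  k=Q[(Q[:,1]>a)&(Q[:,1]<a+.01)&(Q[:,0]<.13)];print(a,len(k),k[:,0].min(),k[:,0].max(),k[:,0].mean(),k[:,2].min())
# hook nose / tray in tool frame
k=(P[:,2]<.29)&(P[:,2]>.12)&(T[:,0]>-.05)&(T[:,0]<.04)&(abs(T[:,1])<.045)&(T[:,2]>.0)
for lo in np.arange(0,.14,.012):
  j=k&(T[:,2]>lo)&(T[:,2]<lo+.012)
  if j.sum()>5: print('T z',round(lo,3),j.sum(),T[j].min(0),T[j].max(0))
"
```

```text
2025
0.108 439 -0.04014566451694699 0.025562508771851154 0.19205977988507703
0.114 769 -0.04143259886721782 0.02536004940304417 0.193015870679845
0.12 218 -0.04096992260047275 0.026071441318285017 0.19259912563732384
0.126 229 -0.041516442892061356 0.02641386591023001 0.1926495342829622
0.132 230 -0.04107429698707129 0.02622267021280223 0.19261546107917665
0.138 140 -0.04075560172232458 0.02668354722242949 0.19244785108074736
bar x range by y:
-0.025 174 0.1118731629500854 0.11982299997024104 0.11534531850306917 0.08944918945141517
-0.015 178 0.1113593643456152 0.11909087547761851 0.1150550110752356 0.08924524987206578
-0.005 186 0.11112007751832075 0.11919885922907086 0.11480425252139831 0.08863623707667506
0.005 168 0.11104268366090808 0.11835001250829817 0.11441558707194514 0.0886592195071573
0.015 369 0.11053733839587453 0.1299870931818938 0.11935795145880046 0.08804143084675428
T z 0.0 116 [ 0.0089 -0.0051  0.    ] [0.012  0.006  0.0119]
T z 0.012 480 [ 0.0084 -0.0046  0.012 ] [0.0225 0.0053 0.024 ]
T z 0.024 194 [ 0.0187 -0.0047  0.024 ] [0.0262 0.0054 0.0357]
T z 0.036 79 [ 0.0236 -0.0045  0.0362] [0.0258 0.0052 0.0479]
T z 0.048 58 [ 0.0234 -0.0047  0.048 ] [0.0256 0.0052 0.0599]
T z 0.06 33 [ 0.0241 -0.0044  0.0602] [0.0257 0.005  0.0686]
T z 0.108 1096 [-0.0116 -0.0258  0.1097] [0.0251 0.0263 0.12  ]
T z 0.12 219 [-0.0066 -0.0258  0.12  ] [0.0253 0.0258 0.132 ]
T z 0.132 1240 [-0.0327 -0.0319  0.132 ] [0.031  0.0322 0.144 ]
```

Request:
jog_arm:
  series:
    - [[0.008, -0.002, 0.001], 0]
    - [[0.012, -0.002, 0.001], 0]
    - [[0.015, -0.002, 0.001], 0]
    - [[0.015, -0.001, 0], 0]
    - [[0.015, 0, 0], 0]
    - [[0.01, 0, 0], 0]
    - [[0.005, 0, 0], 0]
    - [[0, 0, 0], 0]

```text
time: 12.6
position: [0.5629, 0.1331, 0.2795]
eef_rot: [-178.2, 0.7, 40.4]
force: [-0.3, -0.2, -3.2]
width: 0.0111
```

```bash
cat > b.py <<'E'
from h import *
st,im,dep=look('w'+__import__('sys').argv[1],[],H)
M=R.from_euler('xyz',st['eef_rot'],degrees=True).as_matrix()
P=cloud('wrist',dep,dep>0,st);T=(P-st['position'])@M
print('force',np.array(st['force']))
m=(P[:,2]>.18)&(P[:,2]<.2)&(T[:,0]>-.02)&(T[:,0]<.15)&(abs(T[:,1])<.06)
for a in np.arange(-.045,.035,.005):
  k=T[m&(T[:,1]>a)&(T[:,1]<a+.005)]
  if len(k)>5:
    x0=k[:,0].min();f=k[k[:,0]<x0+.012];print('bar y %.3f n %d x %.4f..%.4f ztop %.4f'%(a,len(k),x0,f[:,0].max(),f[:,2].min()))
E
python3 b.py 6
```

```text
t 12.6 [0.5629 0.1331 0.2795] [-178.2021    0.6719   40.4405] 0.01107450716534538
force [-0.2543 -0.1517 -3.1757]
bar y -0.035 n 223 x 0.0245..0.0363 ztop 0.0858
bar y -0.030 n 522 x 0.0232..0.0352 ztop 0.0853
bar y -0.025 n 232 x 0.0237..0.0314 ztop 0.0849
bar y -0.020 n 195 x 0.0236..0.0307 ztop 0.0849
bar y -0.015 n 215 x 0.0236..0.0308 ztop 0.0845
bar y -0.010 n 406 x 0.0238..0.0308 ztop 0.0849
bar y -0.005 n 663 x 0.0228..0.0306 ztop 0.0840
bar y -0.000 n 579 x 0.0229..0.0305 ztop 0.0841
bar y 0.005 n 629 x 0.0229..0.0304 ztop 0.0838
bar y 0.010 n 522 x 0.0231..0.0302 ztop 0.0836
bar y 0.015 n 227 x 0.0222..0.0303 ztop 0.0834
bar y 0.020 n 222 x 0.0221..0.0300 ztop 0.0837
bar y 0.025 n 449 x 0.0224..0.0343 ztop 0.0832
bar y 0.030 n 428 x 0.0222..0.0337 ztop 0.0831
```

Request:
jog_arm:
  series:
    - [[0.005, -0.001, 0], 0]
    - [[0.007, -0.001, 0], 0]
    - [[0.007, 0, 0], 0]
    - [[0.004, 0, 0], 0]
    - [[0.002, 0, 0], 0]
    - [[0, 0, 0], 0]
    - [[0, 0, 0], 0]
    - [[0, 0, 0], 0]

```text
time: 13.45
position: [0.5811, 0.151, 0.2797]
eef_rot: [-178.2, 0.7, 40.3]
force: [0.6, 0.3, -4.0]
width: 0.0116
```

```bash
python3 b.py 7
```

```text
t 13.45 [0.5811 0.151  0.2797] [-178.2189    0.7071   40.3478] 0.011558590033981249
force [ 0.6256  0.3123 -4.012 ]
bar y -0.035 n 66 x 0.0005..0.0124 ztop 0.0868
bar y -0.030 n 424 x -0.0011..0.0109 ztop 0.0854
bar y -0.025 n 311 x -0.0010..0.0109 ztop 0.0857
bar y -0.020 n 179 x -0.0020..0.0055 ztop 0.0855
bar y -0.015 n 195 x -0.0020..0.0057 ztop 0.0852
bar y -0.010 n 241 x -0.0018..0.0056 ztop 0.0847
bar y -0.005 n 651 x 0.0695..0.0811 ztop 0.0804
bar y -0.000 n 605 x 0.0695..0.0812 ztop 0.0809
bar y 0.005 n 656 x -0.0025..0.0050 ztop 0.0848
bar y 0.010 n 678 x -0.0025..0.0051 ztop 0.0844
bar y 0.015 n 268 x -0.0023..0.0049 ztop 0.0842
bar y 0.020 n 200 x -0.0021..0.0047 ztop 0.0839
bar y 0.025 n 303 x -0.0034..0.0083 ztop 0.0842
bar y 0.030 n 462 x -0.0031..0.0089 ztop 0.0835
```

Request:
jog_arm:
  series:
    - [[0.003, -0.001, 0.002], 0]
    - [[0, 0, 0.005], 0]
    - [[0, 0, 0.005], 0]
    - [[0, 0, 0.005], 0]
    - [[0, 0, 0.005], 0]
    - [[0, 0, 0.003], 0]
    - [[0, 0, 0], 0]
    - [[0, 0, 0], 0]

```text
time: 14.3
position: [0.5826, 0.1543, 0.2568]
eef_rot: [-178.4, 0.4, 40.3]
force: [-2.0, -1.2, 5.0]
width: 0.0107
```

```bash
python3 b.py 8 | head -12
```

```text
t 14.3 [0.5826 0.1543 0.2568] [-178.4094    0.4312   40.3377] 0.010719806444069294
force [-1.9878 -1.1679  5.0305]
bar y -0.035 n 33 x -0.0034..0.0081 ztop 0.0649
bar y -0.030 n 477 x -0.0056..0.0061 ztop 0.0618
bar y -0.025 n 413 x -0.0057..0.0063 ztop 0.0627
bar y -0.020 n 223 x -0.0052..0.0023 ztop 0.0623
bar y -0.015 n 230 x -0.0052..0.0020 ztop 0.0621
bar y -0.010 n 241 x -0.0063..0.0018 ztop 0.0619
bar y -0.005 n 723 x 0.0231..0.0255 ztop 0.0568
bar y -0.000 n 837 x 0.0236..0.0254 ztop 0.0570
bar y 0.005 n 830 x -0.0058..0.0010 ztop 0.0620
bar y 0.010 n 820 x -0.0068..0.0012 ztop 0.0612
```

Request:
jog_arm:
  series:
    - [[0, 0, 0.005], 0]
    - [[0, 0, 0.006], 0]
    - [[0, 0, 0.006], 0]
    - [[0, 0, 0.006], 0]
    - [[0, 0, 0.005], 0]
    - [[0, 0, 0.003], 0]
    - [[0, 0, 0], 0]
    - [[0, 0, 0], 0]

```text
time: 15.15
position: [0.5805, 0.1512, 0.2335]
eef_rot: [-178.9, 0.4, 40.3]
force: [-2.5, -2.3, 3.5]
width: 0.0111
```

```bash
python3 b.py 9 | head -12
```

```text
t 15.15 [0.5805 0.1512 0.2335] [-178.9074    0.4411   40.3088] 0.011059015383899808
force [-2.5076 -2.3291  3.4619]
bar y -0.035 n 240 x -0.0016..0.0104 ztop 0.0393
bar y -0.030 n 704 x -0.0014..0.0105 ztop 0.0389
bar y -0.025 n 349 x -0.0013..0.0057 ztop 0.0392
bar y -0.020 n 286 x -0.0029..0.0056 ztop 0.0392
bar y -0.015 n 289 x -0.0022..0.0055 ztop 0.0387
bar y -0.010 n 612 x -0.0023..0.0053 ztop 0.0390
bar y -0.005 n 1014 x 0.0234..0.0254 ztop 0.0335
bar y -0.000 n 1120 x 0.0245..0.0256 ztop 0.0333
bar y 0.005 n 1088 x -0.0028..0.0046 ztop 0.0384
bar y 0.010 n 965 x -0.0027..0.0046 ztop 0.0384
```

Request:
jog_arm:
  series:
    - [[0.001, 0, 0.004], 0]
    - [[0.001, 0, 0.004], 0]
    - [[0, 0, 0.004], 0]
    - [[0, 0, 0.002], 0]
    - [[0, 0, 0.001], 0]
    - [[0, 0, 0], 0]
    - [[0, 0, 0], 0]
    - [[0, 0, 0], 0]

```text
time: 16.0
position: [0.5824, 0.1539, 0.2147]
eef_rot: [-178.8, 0.4, 40.3]
force: [0.0, -0.1, -1.8]
width: 0.0109
```

```bash
python3 b.py 10 | head -12
```

```text
t 16.0 [0.5824 0.1539 0.2147] [-178.7792    0.4093   40.3211] 0.010874794702859522
force [ 0.0484 -0.1028 -1.8097]
bar y -0.035 n 200 x -0.0040..0.0078 ztop 0.0208
bar y -0.030 n 806 x -0.0050..0.0070 ztop 0.0204
bar y -0.025 n 488 x -0.0047..0.0072 ztop 0.0206
bar y -0.020 n 346 x -0.0053..0.0021 ztop 0.0205
bar y -0.015 n 300 x -0.0055..0.0019 ztop 0.0206
bar y -0.010 n 564 x 0.0000..0.0021 ztop 0.0212
bar y -0.005 n 1437 x 0.0108..0.0226 ztop 0.0147
bar y -0.000 n 1517 x 0.0107..0.0226 ztop 0.0147
bar y 0.005 n 1255 x -0.0002..0.0117 ztop 0.0149
bar y 0.010 n 1201 x -0.0006..0.0012 ztop 0.0209
```

```bash
python3 -c "
from h import *
o=[]
for c in ('scene','side'):
    im,_=get_image(c);p=proj(c,[[.5855,.1475,.16]])[0].astype(int)
    o.append(cv2.resize(im[p[1]-50:p[1]+50,p[0]-50:p[0]+50,::-1],(400,400),interpolation=cv2.INTER_CUBIC))
cv2.imwrite('pics/crop11.png',np.hstack(o))"
```

```text
(no output)
```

View pics/crop11.png

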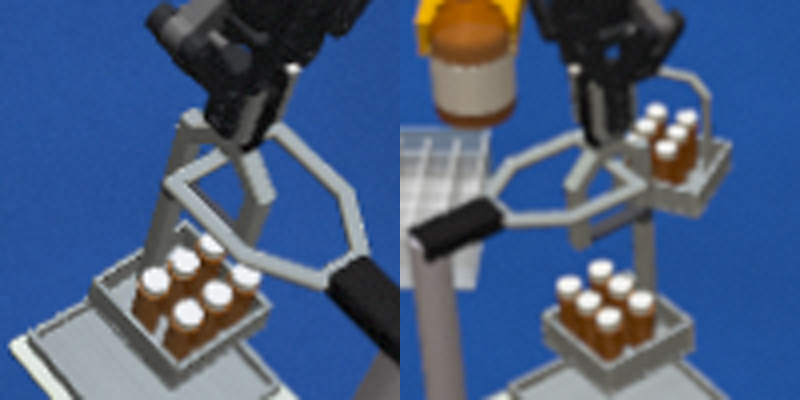

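View pics/w10.png

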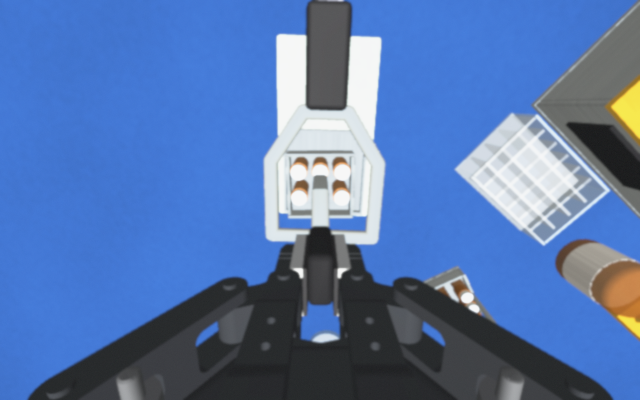

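The side crop shows the gate as a dark level line across the mouth at about (615,228), so it is shut, with the bar up under the crown. The wrist view shows the nose inside the ring opening. I ease down 1 mm, release and lift off.

Request:
jog_arm:
  series:
    - [[0, 0, 0.001], 0]
    - [[0, 0, 0], 0]
    - [[0, 0, 0], 0]
    - [[0, 0, 0], 0]
    - [[0, 0, 0], 0]
    - [[0, 0, 0], 0]
    - [[0, 0, 0], 0]
    - [[0, 0, 0], 0]

```text
time: 16.95
position: [0.5826, 0.154, 0.2146]
eef_rot: [-178.8, 0.3, 40.3]
force: [-0.7, -0.9, -0.9]
width: 0.011
```

Request:
jog_arm:
  series:
    - [[0, 0, 0], 0]
    - [[0, 0, 0], 0]
    - [[0, 0, 0], 0]
    - [[0, 0, 0], 0]
    - [[0, 0, 0], 0]
    - [[0, 0, 0], 0]
    - [[0, 0, 0], 0]
    - [[0, 0, 0], 0]
  hand: 70

```text
time: 17.75
position: [0.5836, 0.1542, 0.2153]
eef_rot: [-178.9, 0.2, 40.3]
force: [-0.8, 0.7, -0.4]
width: 0.0595
```

Request:
jog_arm:
  series:
    - [[0, 0, -0.008], 0]
    - [[0, 0, -0.012], 0]
    - [[0, 0, -0.015], 0]
    - [[0, 0, -0.02], 0]
    - [[0, 0, -0.02], 0]
    - [[0, 0, -0.01], 0]
    - [[0, 0, 0], 0]
    - [[0, 0, 0], 0]

```text
time: 18.55
position: [0.5854, 0.1531, 0.3088]
eef_rot: [-179.0, 0.0, 40.3]
force: [-0.2, 0.1, -0.1]
width: 0.0593
```

```bash
python3 -c "
from h import *
look('w12',['carrier_grip','hook_seat'],dict(H,carrier_grip=.228,hook_seat=.19))
st=env.read_state();dep=np.load('w12.npy');P=cloud('wrist',dep,dep>0,st)
Q=P[(np.hypot(P[:,0]-.584,P[:,1]-.147)<.03)&(P[:,2]>.21)&(P[:,2]<.26)];print(len(Q),Q[:,2].max() if len(Q) else '',cv2.minAreaRect(np.float32(Q[Q[:,2]>Q[:,2].max()-.006][:,:2]*1000)))
o=[]
for c in ('scene','side'):
    im,_=get_image(c);p=proj(c,[[.5855,.1475,.16]])[0].astype(int)
    o.append(cv2.resize(im[p[1]-50:p[1]+50,p[0]-50:p[0]+50,::-1],(400,400),interpolation=cv2.INTER_CUBIC))
cv2.imwrite('pics/crop12.png',np.hstack(o))"
```

```text
t 18.55 [0.5854 0.1531 0.3088] [-179.0226    0.0401   40.3156] 0.05933139199953965
carrier_grip 0.73 [315.52 206.4 ] [0.5803 0.1543 0.228 ]
hook_seat 0.6 [318.72 190.4 ] [0.5832 0.1546 0.19  ]
630 0.24270748150772486 ((582.4036254882812, 154.21669006347656), (25.42425537109375, 11.299968719482422), 40.570831298828125)
```

View pics/crop12.png

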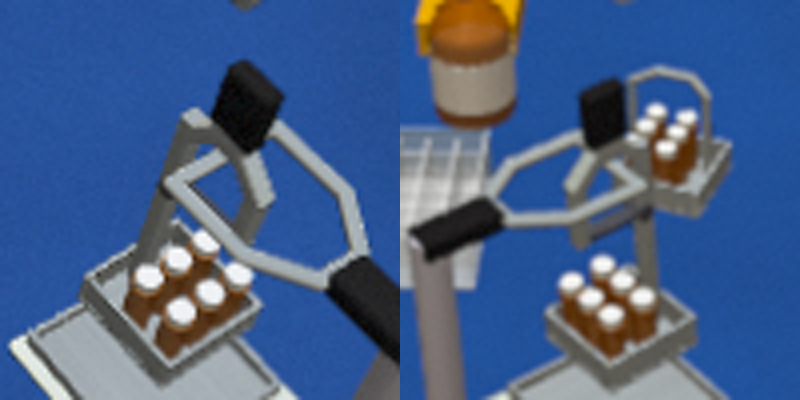

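The carrier hangs free: tab top at 0.2427 m (0.242 expected when seated), gate shut at about (620,222) in the side crop. I wait for any swing to die out and then check for stillness.

Request:
jog_arm:
  series:
    - [[0, 0, -0.005], 0]
    - [[0, 0, 0], 0]
    - [[0, 0, 0], 0]
    - [[0, 0, 0], 0]
    - [[0, 0, 0], 0]
    - [[0, 0, 0], 0]
    - [[0, 0, 0], 0]
    - [[0, 0, 0], 0]

```text
time: 19.6
position: [0.5846, 0.153, 0.3114]
eef_rot: [-178.8, 0.3, 40.3]
force: [-0.3, 0.6, -0.0]
width: 0.0597
```

Request:
jog_arm:
  series:
    - [[0, 0, 0], 0]
    - [[0, 0, 0], 0]
    - [[0, 0, 0], 0]
    - [[0, 0, 0], 0]
    - [[0, 0, 0], 0]
    - [[0, 0, 0], 0]
    - [[0, 0, 0], 0]
    - [[0, 0, 0], 0]

```text
time: 20.4
position: [0.5846, 0.153, 0.3114]
eef_rot: [-178.8, 0.3, 40.3]
force: [-0.4, -0.8, 0.0]
width: 0.0599
```

Request:
jog_arm:
  series:
    - [[0, 0, 0], 0]
    - [[0, 0, 0], 0]
    - [[0, 0, 0], 0]
    - [[0, 0, 0], 0]
    - [[0, 0, 0], 0]
    - [[0, 0, 0], 0]
    - [[0, 0, 0], 0]
    - [[0, 0, 0], 0]

```text
time: 21.2
position: [0.5846, 0.153, 0.3114]
eef_rot: [-178.8, 0.3, 40.3]
force: [0.1, 0.2, -0.1]
width: 0.06
```

```bash
python3 -c "
from h import *
p=proj('scene',[[.5855,.1475,.13]])[0].astype(int);prev=None
for i in range(8):
    im,_=get_image('scene');g=np.float32(cv2.cvtColor(im[p[1]-60:p[1]+60,p[0]-60:p[0]+60],cv2.COLOR_RGB2GRAY))
    if prev is not None: print(cv2.phaseCorrelate(prev,g)[0],abs(prev-g).mean(),abs(prev-g).max())
    prev=g
dep=get_image('wrist')[1];st=env.read_state();P=cloud('wrist',dep,dep>0,st);n=np.hypot(P[:,0]-.584,P[:,1]-.151)<.06
Q=P[n&(P[:,2]>.236)&(P[:,2]<.26)];V=P[n&(P[:,2]>.06)&(P[:,2]<.112)]
print('tab top',Q.mean(0),Q[:,2].max(),'tray',cv2.minAreaRect(np.float32(V[:,:2]*1000)))
print('time',st['time'],st['position'],st['force'])
"
```

```text
(0.011436673409868092, -0.010117216547079977) 1.5143056 12.0
(0.005297978816592774, -0.017636787167312207) 1.5300695 16.0
(-0.00937977755160091, 0.018958899020027786) 1.54 15.0
(0.013528429761741734, -0.010933051637643132) 1.5328472 14.0
(-0.010649104507059803, 0.01581446019024213) 1.5277778 16.0
(0.019000381400473998, -0.01780323677595419) 1.5463889 16.0
(0.024973907082951996, 0.0303216778269757) 1.5425694 14.0
tab top [0.5834 0.1545 0.2409] 0.2435775859794825 tray ((578.95361328125, 151.6975555419922), (60.50000762939453, 63.857723236083984), 40.66697311401367)
time 21.65 [0.5846 0.153  0.3114] [-0.3115  0.544   0.3688]
```

```bash
python3 -c "
from h import *
print(job_done())"
```

```text
the job is handed in; nothing more can be done
None
```

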